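# Run a fingertip along a row of flip caps to shut them

### The arm

A 6-joint arm with a two-finger parallel gripper is mounted at the origin on a cart in front of the work surface, level with it; the furniture and walls round the work are solid. World frame = base frame: x ahead of the robot, y to its left, z up, the work surface at z = 0. Lengths are in m, angles in rad, forces in N, time in s.
With the tool pointing down it reaches from about 0.35 to 0.775 m from the base axis. Payload 5.5 kg.
Tool frame: the origin (TCP) lies midway between the tips of the shut fingers; the grasp point (between the pads) lies 19 mm behind it; z points along the fingers, y is the line along which they close (so a half turn about z gives the same grasp; the last joint's range is limited). The gripper opens to 85 mm and grips with 20 to 120 N. Pads are 22 mm wide; open, the fingers measure 114 mm over their backs; the gripper's body (76 mm by 85 mm) begins 54 mm behind the grasp point. The pads swing forward as they close: fully open they stand 13 mm farther back than shut.
Start: joints at [1.117, 0.313, 0.046, 1.304, 0, 1.431], TCP at [0.178, 0.547, 0.231] pointing down, gripper open.
Joint ranges: [-2.76, 2.76], [-0.86, 1.69], [-1.03, 1.26], [-2.2, 2.34], [-1.47, 1.5], [-3.14, 3.14]. Speed limits (rad/s): [2.57, 2.57, 3.14, 3.14, 3.14, 3.14].

### API

Orientations are given as a unit quaternion [w, x, y, z].
In Python, from workcell import env gives the robot as it stands.
- The arm moves only by the tool move_arm, never from a script. Its argument "targets" is a list of rows, each a list of 3 entries, a list of its own where there are three numbers: the shift along the tool's x, y, z in mm, then the turn, a rotation vector about the tool's x, y, z in units of 10 degrees (1.0 is 10 degrees), then the closure, from -1 (fully open) to 1 (shut). In form: [[[dx, dy, dz], [ax, ay, az], gripper], ...]. A call has 1 to 5 rows; each row is the pose to reach, as a shift and turn from the pose commanded when the call began, along the tool's axes at that moment; what a row does not reach only later rows make up. A row lasts 1/8 s, in which the tool goes at most 62.5 mm and 10.7 degrees, less where a joint would pass 70% of its speed; a pose out of reach is approached as far as the arm can. A call with a gripper value outside its range is refused whole. The fingers move at their own pace and stop on an object; "squeeze" is the grip in N (left out, the last holds). Time passes only in rows, so rows that repeat a pose let the fingers close. It gives the time, the measured TCP pose, the force, the opening and the grip force at its end, in the units of the state.
- env.get_state(): the state, without advancing time (a new reading comes with each control period).
- env.read_camera(name): name is "scene" or "top" or "wrist"; returns a dict with "pixels" (420x560x3 uint8, red, green, blue), "fovy" (degrees; the focal length in pixels is half the picture's height over the tangent of half this angle, whatever the lens; pixels are square), "cx", "cy" (the principal point, pixels), "extrinsics" (4x4, takes a point from world to camera coordinates); the wrist camera has in their place "mount" (4x4, takes a point from camera to tool coordinates, whose origin is the TCP and whose axes are the flange's). Camera axes: x right, y up, looking along -z (the intrinsics and any distortion apply to the point x, -y, -z); pixel columns grow to the right and rows downward; lengths in m; the calibration is good to about 2 mm. A picture is of the moment at which its call begins: read the wrist's pose just before it. There is no depth.
- env.hand_in(): hands the job in; it is judged then, once.
Trained networks look in a picture, given as the dict that the camera call returned (one of the last four; its "shot" number tells which), for a name from the list of things; names that differ only in an ending like _2 or _b are one class to them, and where a whole thing is asked for, a point or a joint stands for the part that bears it (a point fixed in the world has none). Each returns a list of dicts, best first, with "confidence" (0 to 1); they miss things now and then, are a little off and sometimes report something else, mostly with a low value. They report only what shows in the picture. A call takes as long as a camera call.
- env.spot_in(thing, picture): "centre" ([x, y, z] in m, in world coordinates, good to about 4 mm: the middle of the surface that is visible of it).
- env.regions_of(thing, picture): "mask" (420x560 bool, what is visible of it).
- env.landmark_of(thing, picture): "centre" ([x, y, z] in m, in world coordinates, good to about 4 mm: a listed point, or the origin of a listed thing).
The state is a dict: "clock": time; "joint_pos": joint angles; "qvel": joint speeds; "tau": joint torques, N m; "tcp_pos": TCP position; "orientation": TCP orientation; "wrist_force": force on the tool from outside, world axes, zero at the start; "ft_torque": the same for the moment, N m; "finger_gap": finger opening in m; "grip_force": force on a finger pad.
Only numpy, scipy, OpenCV 4.12 (cv2) and the standard library are available. Lean on these libraries where they do the work, as an engineer would, in place of code of your own. Each camera call takes 0.05 s, during which the arm holds its last target. There are 200 camera calls.

### The job

Five sample tubes stand in the grey holder with their orange hinged caps left ajar. Starting at the end with the blue bar, run your fingertips gently along the row so that the caps fold shut one after another, first to last, and all lie flat on their tubes. Touch only: do not lift or shove the holder, leave everything else where it stands, and finish clear of it all.

Things in the scene. Friction and masses are not known exactly. Their poses are not given: they have to be found in the camera images.
- holder: Loose grey tube holder, 200 x 50 mm, deck 40 mm above the worktop, about 0.9 kg, with five white tubes in one straight row. Origin: centre of its underside. Its +x runs along the row from the end with a blue bar across the deck (x = -89 mm) to the other end; z is up. The caps' hinge lines lie across the row at x = -80, -46, -12, 22 and 56 mm, 46.5 mm above the worktop.
- row_start (a point): Point on the holder over the hinge line of the first cap (blue-bar end), on the row's middle line, 52.5 mm above the worktop: the height of the shut caps' highest points. Each cap is a plate reaching from its hinge towards row_end and stands ajar as a ramp rising that way, so a fingertip moving towards row_end just above this height folds it down.
- row_end (a point): Point on the holder over the free edge of the fifth cap, on the row's middle line, at the same height, 163 mm from row_start. Each orange cap is 22 mm wide, 3 mm thick, its free edge 27 mm from the hinge; a rounded cross rib 19 mm from the hinge is its highest point when shut.
- lid_1 (a joint): Opening angle of the first orange cap, counted from the blue-bar end: 0 = flat on its tube, larger = raised (rad); it starts between 0.5 and 0.9. It turns at about 0.5 N on its rib, stays at whatever angle it is left (no spring, no catch) and stops hard when flat.
- lid_2 (a joint): Opening angle of the second orange cap, counted from the blue-bar end: 0 = flat on its tube, larger = raised (rad); it starts between 0.5 and 0.9. It turns at about 0.5 N on its rib, stays at whatever angle it is left (no spring, no catch) and stops hard when flat.
- lid_3 (a joint): Opening angle of the third orange cap, counted from the blue-bar end: 0 = flat on its tube, larger = raised (rad); it starts between 0.5 and 0.9. It turns at about 0.5 N on its rib, stays at whatever angle it is left (no spring, no catch) and stops hard when flat.
- lid_4 (a joint): Opening angle of the fourth orange cap, counted from the blue-bar end: 0 = flat on its tube, larger = raised (rad); it starts between 0.5 and 0.9. It turns at about 0.5 N on its rib, stays at whatever angle it is left (no spring, no catch) and stops hard when flat.
- lid_5 (a joint): Opening angle of the fifth orange cap, counted from the blue-bar end: 0 = flat on its tube, larger = raised (rad); it starts between 0.5 and 0.9. It turns at about 0.5 N on its rib, stays at whatever angle it is left (no spring, no catch) and stops hard when flat.
- red_cup: White specimen cup with a red lid, 61 mm across, 67 mm high, beside the holder; to be left alone. Origin: centre of its underside.
- blue_cup: White specimen cup with a blue lid, 61 mm across, 67 mm high, beside the holder; to be left alone. Origin: centre of its underside.
- cartridge: White test cartridge with a green cap, 48 x 38 x 62 mm; to be left alone. Origin: centre of its underside.
- marker: Red and white marker, 135 mm long, 17 mm thick, lying to the right of the work; to be left alone. Origin: centre of its underside.
- tape_roll: Roll of masking tape lying flat, 98 mm across, 25 mm high; to be left alone. Origin: centre of its underside.

How it is judged:
By the outcome, as a careful person would: the job done as asked, in the order asked, and still so for the second after the job is handed in, with the robot touching nothing.
It also fails if it takes over 35 s, if anything falls off the work surface, if the arm or the gripper's body presses on something with over 40 N, if the wrist force passes 120 N, or if a joint passes its speed limit or range.

## Working session

There is one attempt and no reset: what is moved stays moved. The work goes in short steps, Python scripts to look and compute and a tool call to move; the robot and the scene stay as the last step left them, time stands still between calls to the robot, and variables do not carry over. Pictures are saved under pics/ and viewed, at most 10 in all, crops included, and the job is handed in when it is done.

Besides the shell and the picture viewer there is one more tool, called as a command line: name --argument value ..., lists and objects as JSON in quotes. move_arm: Moves the arm, as the interface text tells. Its arguments: {"type":"object","properties":{"targets":{"type":"array","items":{"type":"array"}},"squeeze":{"type":"number"}},"required":["targets"]}

```bash
mkdir -p pics; python3 - <<'E'
from workcell import env
import cv2
s=env.get_state(); print({k:s[k] for k in ("clock","tcp_pos","orientation","finger_gap","wrist_force")})
ims=[]
for n in ("scene","top"):
    p=env.read_camera(n); cv2.imwrite(f"pics/{n}1.png",p["pixels"][:,:,::-1])
    for t in ("row_start","row_end","holder","red_cup","blue_cup","cartridge","marker","tape_roll"):
        r=env.landmark_of(t,p); print(n,t,[(list(map(lambda v:round(float(v),4),d["centre"])),round(d["confidence"],2)) for d in r[:2]])
    for t in ("lid_1",):
        r=env.spot_in(t,p); print(n,t,[(list(map(lambda v:round(float(v),4),d["centre"])),round(d["confidence"],2)) for d in r[:6]])
E
```

```text
{'clock': 0.0, 'tcp_pos': array([0.17725436, 0.54648079, 0.23043535]), 'orientation': array([-2.55848208e-04,  1.56237431e-01,  9.87719141e-01, -8.35364079e-04]), 'finger_gap': 0.08571254729484072, 'wrist_force': array([-0.07432545,  0.54438398,  0.60215798])}
scene row_start [([0.5821, 0.0543, 0.051], 0.91)]
scene row_end [([0.4297, 0.0072, 0.0536], 0.68)]
scene holder [([0.5053, 0.0357, -0.0023], 0.8)]
scene red_cup [([0.5799, -0.0282, -0.0017], 0.81)]
scene blue_cup []
scene cartridge [([0.5357, -0.2966, 0.0015], 0.74)]
scene marker [([0.3881, -0.2936, 0.0017], 0.67), ([0.4356, 0.0086, 0.0538], 0.62)]
scene tape_roll [([0.504, 0.3111, -0.0014], 0.84), ([0.4569, 0.1147, 0.0001], 0.28)]
scene lid_1 []
top row_start [([0.58, 0.0595, 0.0556], 0.73)]
top row_end [([0.4287, 0.0089, 0.0528], 0.95)]
top holder [([0.5033, 0.037, -0.0002], 0.9)]
top red_cup [([0.4305, 0.0078, 0.0557], 0.62), ([0.5813, -0.0302, -0.0029], 0.61)]
top blue_cup [([0.4489, 0.1067, -0.0044], 0.76)]
top cartridge [([0.535, -0.3028, -0.0033], 0.53)]
top marker [([0.3898, -0.2971, -0.0008], 0.71), ([0.446, 0.1073, -0.0023], 0.29)]
top tape_roll [([0.505, 0.3147, 0.0019], 0.59)]
top lid_1 [([0.4441, 0.014, 0.0573], 0.53)]
```

View pics/scene1.png

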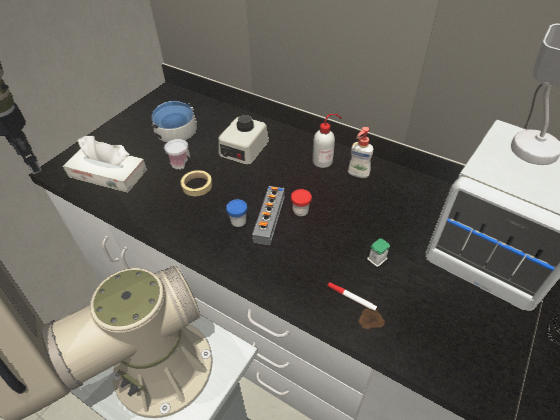

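View pics/top1.png

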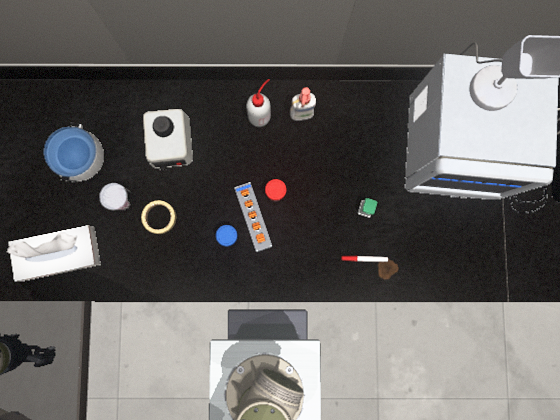

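The top view shows the holder from (243,187) to (262,247), with the red cup at (276,189) and the blue cup at (227,236). The row runs from the far end towards the robot. I'll go above the start with the fingers shut, then check close up.

move_arm --targets '[[[-50,-30,0],[0,0,0],1],[[-105,-62,0],[0,0,-0.9],1],[[-160,-95,0],[0,0,-1.8],1],[[-210,-125,0],[0,0,-2.7],1],[[-262,-156,0],[0,0,-3.6],1]]' --squeeze 20

```text
clock: 1.62
tcp_pos: [0.3777, 0.3188, 0.2316]
orientation: [0.0, -0.155, 0.988, 0.0]
wrist_force: [0.6, 1.2, -0.7]
finger_gap: 0.0004
grip_force: 0.0
```

```bash
cat > h.py <<'E'
from workcell import env
import numpy as np
from scipy.spatial.transform import Rotation as R
def rot(q): return R.from_quat(np.r_[q[1:],q[0]])
def go(p,u):
    "shift and turn, move_arm units, to put the TCP at p, pointing down, tool x along u"
    s=env.get_state(); r=rot(s["orientation"]); x=np.r_[u[:2],0]; x/=np.linalg.norm(x); z=np.array([0,0,-1.])
    t=R.from_matrix(np.c_[x,np.cross(z,x),z])
    print("t %.2f"%s["clock"],"tcp",(s["tcp_pos"]*1e3).round(1),"F",s["wrist_force"].round(1),"gap",round(s["finger_gap"],4),"j",s["joint_pos"].round(2))
    print("shift mm",(r.inv().apply(np.array(p)-s["tcp_pos"])*1e3).round(1),"turn",((r.inv()*t).as_rotvec(degrees=True)/10).round(2))
E
python3 -c "
from h import *
go([.602,.064,.23],[-.152,-.049])"
```

```text
t 1.62 tcp [377.7 318.8 231.6] F [ 0.6  1.2 -0.7] gap 0.0004 j [ 0.54  0.16 -0.16  1.26  0.    0.23]
shift mm [-135.4 -311.3    1.6] turn [ 0.    0.01 -0.  ]
```

move_arm --targets '[[[-25,-56,0],[0,0,0],1],[[-50,-112,0],[0,0,0],1],[[-75,-168,0],[0,0,0],1],[[-100,-225,0],[0,0,0],1],[[-120,-275,0],[0,0,0],1]]'

```text
clock: 2.25
tcp_pos: [0.5753, 0.0922, 0.2313]
orientation: [0.0, -0.152, 0.988, 0.0]
wrist_force: [0.2, -0.1, 0.2]
finger_gap: -0.0
grip_force: 0.0
```

move_arm --targets '[[[-8,-20,0],[0,0,0],1],[[-15,-36,0],[0,0,0],1],[[-15,-36,0],[0,0,0],1]]'

```text
clock: 2.62
tcp_pos: [0.5992, 0.0645, 0.2311]
orientation: [-0.0, -0.152, 0.988, 0.0]
wrist_force: [-1.3, 0.2, 0.1]
finger_gap: 0.0001
grip_force: 0.0
```

```bash
python3 - <<'E'
from h import *
import cv2
go([.602,.064,.15],[-.152,-.049])
s=env.get_state(); p=env.read_camera("wrist"); print(p["mount"].round(3))
cv2.imwrite("pics/w1.png",p["pixels"][:,:,::-1])
for t in ("row_start","row_end","holder","red_cup","blue_cup"):
    for q,n in ((p,"w"),):
        print(n,t,[(np.round(d["centre"],4).tolist(),round(d["confidence"],2)) for d in env.landmark_of(t,q)[:2]])
E
```

```text
t 2.62 tcp [599.2  64.5 231.1] F [-1.3  0.2  0.1] gap 0.0001 j [-0.03  0.37  0.12  1.33  0.   -0.33]
shift mm [-2.6 -1.3 81.1] turn [ 0.   -0.   -0.03]
[[ 0.     0.953  0.303  0.078]
 [ 1.    -0.001  0.    -0.   ]
 [ 0.     0.303 -0.953 -0.144]
 [ 0.     0.     0.     1.   ]]
w row_start [([0.5842, 0.0593, 0.0505], 0.66)]
w row_end []
w holder [([0.51, 0.0314, 0.0004], 0.57)]
w red_cup [([0.5838, -0.0284, -0.0049], 0.76)]
w blue_cup [([0.4537, 0.1101, 0.0008], 0.77)]
```

View pics/w1.png

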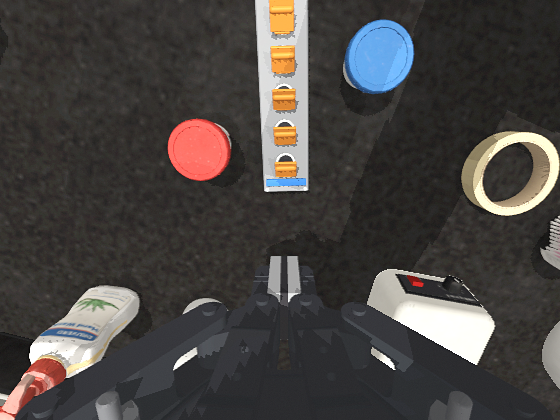

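The wrist view shows the row nearly in line with the fingers: blue bar at (286,183), caps from (286,168) to (282,18), both cups clear at the sides. I'll back-project the deck corners and the row's middle.

```bash
python3 - <<'E'
from h import *
import cv2
s=env.get_state(); p=env.read_camera("wrist"); print({k:(v if k!="mount" else '') for k,v in p.items() if k!="pixels"})
f=210/np.tan(np.radians(p["fovy"])/2); r=rot(s["orientation"]); M=p["mount"]
K=np.array([[f,0,p["cx"]],[0,f,p["cy"]],[0,0,1]]); D=np.array(p.get("distortion",p.get("dist",[0,0,0,0.]))[:5],float) if ("distortion" in p or "dist" in p) else np.zeros(4)
def bp(uv,z):
    a=cv2.undistortPoints(np.array([[uv]],float),K,D)[0,0]
    d=r.apply(M[:3,:3]@np.array([a[0],-a[1],-1])); o=r.apply(M[:3,3])+s["tcp_pos"]
    return (o+d*(z-o[2])/d[2])
h=cv2.cvtColor(p["pixels"],cv2.COLOR_RGB2HSV)
b=cv2.inRange(h,(100,120,80),(125,255,255)); b[:,330:]=0; b[:150]=0; b[215:]=0
o=cv2.inRange(h,(5,150,90),(22,255,255)); o[:,:240]=0;o[:,330:]=0;o[210:]=0
for nm,m,z in(("bar",b,.041),("cap",o,.058)):
    n,_,st,c=cv2.connectedComponentsWithStats(m)
    for i in range(1,n):
        if st[i,4]>60: x0,y0,w,hh=st[i,:4]; print(nm,st[i].tolist(),c[i].round(1),"mid",(bp((x0+w/2-.5,c[i][1]),z)*1e3).round(1))
for uv in((265,190),(308,190),(257,1),(308,1)): print(uv,(bp(uv,.04)*1e3).round(1))
E
```

```text
{'fovy': 68.73751619946373, 'cx': 283.6477046622564, 'cy': 212.4887199841124, 'mount': '', 'shot': 4}
bar [265, 178, 40, 8, 281] [284.7 181.9] mid [591.5  64.1  41. ]
cap [268, 0, 25, 35, 748] [280.6  16.2] mid [444.7  12.9  58. ]
cap [270, 46, 24, 28, 554] [281.4  60. ] mid [478.3  24.9  58. ]
cap [271, 89, 23, 22, 450] [282.5  99.2] mid [511.1  35.8  58. ]
cap [272, 127, 23, 18, 363] [283.5 135.3] mid [543.1  47.   58. ]
cap [274, 161, 21, 16, 293] [284.2 168.8] mid [575.   58.2  58. ]
(265, 190) [607.1  46.2  40. ]
(308, 190) [592.5  92.   40. ]
(257, 1) [434.8 -13.1  40. ]
(308, 1) [420.3  32.6  40. ]
```

```bash
python3 -c "
from h import *
go([.6055,.0684,.085],[-.9455,-.3257])"
```

```text
t 2.98 tcp [598.6  65.4 231.6] F [ 0.4 -0.5  1. ] gap 0.0002 j [-0.02  0.37  0.12  1.33  0.   -0.33]
shift mm [ -7.4   0.8 146.6] turn [ 0.    0.   -0.14]
```

move_arm --targets '[[[-4,0.5,40],[0,0,-0.14],1],[[-7.5,1,95],[0,0,-0.14],1],[[-7.5,1,140],[0,0,-0.14],1],[[-7.5,1,163],[0,0,-0.14],1],[[-7.5,1,163],[0,0,-0.14],1]]'

```text
clock: 3.6
tcp_pos: [0.6038, 0.0682, 0.0663]
orientation: [-0.002, -0.165, 0.986, 0.0]
wrist_force: [0.3, 0.8, 1.0]
finger_gap: 0.0001
grip_force: 0.0
```

```bash
python3 - <<'E'
from h import *
import cv2
a=[];f=[]
for i in range(5):
    p=env.read_camera("wrist"); s=env.get_state(); a.append(s["tcp_pos"]); f.append(s["wrist_force"])
print((np.array(a)*1e3).round(1).tolist(),np.mean(f,0).round(2),np.std(f,0).round(2))
go([.6055,.0684,.0533],[-.9455,-.3257])
cv2.imwrite("pics/w2.png",p["pixels"][:,:,::-1])
E
```

```text
[[605.3, 68.1, 68.0], [606.3, 68.0, 69.2], [607.0, 67.9, 69.9], [607.2, 67.8, 70.2], [607.2, 67.8, 70.2]] [ 0.3  -0.24  0.31] [0.32 0.56 0.13]
t 3.85 tcp [607.2  67.8  70.2] F [0.6 0.5 0.4] gap 0.0001 j [-0.02  0.47 -0.13  0.97  0.   -0.35]
shift mm [ 1.5  1.2 16.9] turn [-0.01  0.02 -0.  ]
```

View pics/w2.png

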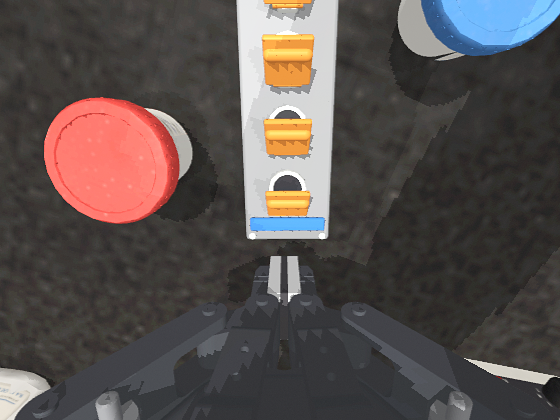

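The tips are at (285,275), behind the bar at (288,224); the caps are centred at column 288. That puts the row about 2 mm towards tool +y. I'll shift sideways and lower to just above rib height.

move_arm --targets '[[[1,1.5,6],[0,0,0],1],[[1,2.2,11],[0,0,0],1],[[1,2.2,15],[0,0,0],1],[[1,2.2,16.5],[0,0,0],1],[[1,2.2,16.5],[0,0,0],1]]'

```text
clock: 4.47
tcp_pos: [0.6041, 0.0694, 0.0515]
orientation: [-0.0, -0.165, 0.986, 0.0]
wrist_force: [-0.5, 0.1, 0.0]
finger_gap: -0.0
grip_force: 0.0
```

```bash
python3 - <<'E'
from h import *
for i in range(4):
    env.read_camera("wrist"); print((env.get_state()["tcp_pos"]*1e3).round(1))
go([.4284,.0085,.0533],[-.9455,-.3257])
E
```

```text
[604.3  69.4  51.8]
[604.4  69.4  51.8]
[604.4  69.4  51.9]
[604.4  69.4  52. ]
t 4.67 tcp [604.4  69.4  52. ] F [ 0.1 -0.4  0. ] gap -0.0003 j [-0.02  0.48 -0.16  0.93  0.   -0.35]
shift mm [186.3  -0.5  -1.4] turn [-0.    0.   -0.01]
```

move_arm --targets '[[[2,0,-1.4],[0,0,0],1],[[8,0,-1.4],[0,0,0],1],[[14,0,-1.4],[0,0,0],1],[[20,0,-1.4],[0,0,0],1],[[26,0,-1.4],[0,0,0],1]]'

```text
clock: 5.3
tcp_pos: [0.5795, 0.0609, 0.0534]
orientation: [0.0, -0.165, 0.986, 0.0]
wrist_force: [0.8, 0.4, 0.6]
finger_gap: 0.0001
grip_force: 0.4
```

move_arm --targets '[[[5,0,0],[0,0,0],1],[[10,0,0],[0,0,0],1],[[15,0,0],[0,0,0],1],[[20,0,0],[0,0,0],1],[[20,0,0],[0,0,0],1]]'

```text
clock: 5.92
tcp_pos: [0.5602, 0.0544, 0.0531]
orientation: [-0.0, -0.165, 0.986, 0.0]
wrist_force: [-0.2, -0.4, 0.3]
finger_gap: -0.0002
grip_force: 0.0
```

```bash
python3 - <<'E'
from h import *
import cv2
p=env.read_camera("wrist")
go([.4284,.0085,.0533],[-.9455,-.3257])
cv2.imwrite("pics/w3.png",p["pixels"][:,:,::-1])
E
```

```text
t 5.97 tcp [560.5  54.5  53.1] F [-0.2 -0.1  0.3] gap -0.0 j [-0.05  0.41 -0.28  0.89  0.   -0.38]
shift mm [ 1.399e+02 -6.000e-01 -1.000e-01] turn [ 0.   -0.   -0.01]
```

View pics/w3.png

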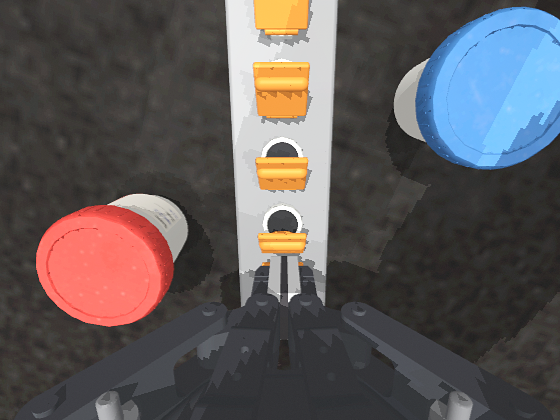

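Lid 1 has gone down under the fingers (lid 2's tip at (282,243), lids 3–5 still ajar), with no notable force. I'll carry on slightly lower.

move_arm --targets '[[[6,-0.3,0.2],[0,0,0],1],[[12,-0.5,0.3],[0,0,0],1],[[18,-0.7,0.3],[0,0,0],1],[[24,-0.8,0.3],[0,0,0],1],[[30,-0.8,0.3],[0,0,0],1]]'

```text
clock: 6.6
tcp_pos: [0.532, 0.0438, 0.0529]
orientation: [-0.0, -0.165, 0.986, 0.0]
wrist_force: [1.0, 0.5, 1.1]
finger_gap: -0.0003
grip_force: 0.2
```

move_arm --targets '[[[6,0,0],[0,0,0],1],[[12,0,0],[0,0,0],1],[[18,0,0],[0,0,0],1],[[24,0,0],[0,0,0],1],[[30,0,0],[0,0,0],1]]'

```text
clock: 7.22
tcp_pos: [0.5037, 0.0341, 0.0528]
orientation: [-0.0, -0.165, 0.986, 0.0]
wrist_force: [-0.3, 0.1, 0.8]
finger_gap: 0.0003
grip_force: 0.2
```

```bash
python3 - <<'E'
from h import *
import cv2
for i in range(3): p=env.read_camera("scene" if i<2 else "wrist")
go([.4284,.0085,.0528],[-.9455,-.3257])
cv2.imwrite("pics/w4.png",p["pixels"][:,:,::-1])
E
```

```text
t 7.38 tcp [503.6  34.2  52.8] F [-0.6  0.2  0.7] gap 0.0 j [-0.09  0.31 -0.43  0.84  0.   -0.42]
shift mm [79.5  0.1  0. ] turn [ 0.   -0.   -0.01]
```

View pics/w4.png

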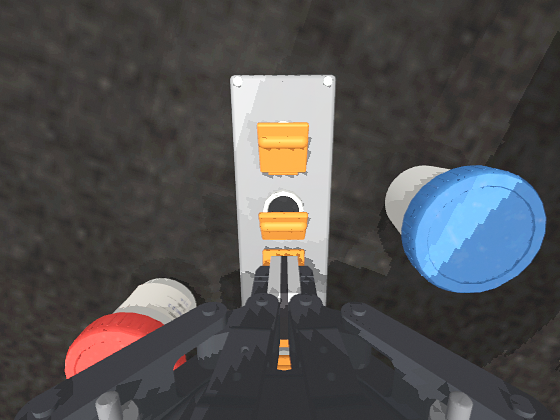

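Lid 3 is nearly under the fingers at (284,258), and lids 4 and 5 are ahead at (283,225) and (283,148). It's all centred at 52.8 mm, so I'll continue to the end.

move_arm --targets '[[[6,0,0],[0,0,0],1],[[12,0,0],[0,0,0],1],[[18,0,0],[0,0,0],1],[[24,0,0],[0,0,0],1],[[30,0,0],[0,0,0],1]]'

```text
clock: 8.0
tcp_pos: [0.4755, 0.0244, 0.0529]
orientation: [0.0, -0.165, 0.986, 0.0]
wrist_force: [0.6, 1.0, 0.4]
finger_gap: -0.0005
grip_force: 0.2
```

move_arm --targets '[[[6,0,0],[0,0,0],1],[[12,0,0],[0,0,0],1],[[18,0,0],[0,0,0],1],[[24,0,0],[0,0,0],1],[[30,0,0],[0,0,0],1]]'

```text
clock: 8.62
tcp_pos: [0.4474, 0.0147, 0.053]
orientation: [0.0, -0.165, 0.986, 0.0]
wrist_force: [0.7, 0.3, -0.7]
finger_gap: 0.0001
grip_force: 0.4
```

move_arm --targets '[[[6,0,0],[0,0,0],1],[[12,0,0],[0,0,0],1],[[18,0,0],[0,0,0],1],[[24,0,0],[0,0,0],1],[[30,0,0],[0,0,0],1]]'

```text
clock: 9.25
tcp_pos: [0.4186, 0.0049, 0.0528]
orientation: [-0.0, -0.165, 0.986, 0.0]
wrist_force: [-0.2, 0.1, -0.6]
finger_gap: -0.0001
grip_force: 0.0
```

move_arm --targets '[[[6,0,0],[0,0,0],1],[[12,0,0],[0,0,0],1],[[12,0,-20],[0,0,0],1],[[12,0,-60],[0,0,0],1],[[12,0,-110],[0,0,0],1]]'

```text
clock: 9.88
tcp_pos: [0.4067, 0.0012, 0.1634]
orientation: [-0.001, -0.165, 0.986, 0.0]
wrist_force: [0.9, -0.1, 0.3]
finger_gap: 0.0001
grip_force: 0.0
```

move_arm --targets '[[[-55,0,-30],[0,0,0],1],[[-110,0,-60],[0,0,0],1],[[-165,0,-70],[0,0,0],1],[[-190,0,-70],[0,0,0],1],[[-190,0,-70],[0,0,0],1]]'

```text
clock: 10.5
tcp_pos: [0.5885, 0.0632, 0.2319]
orientation: [-0.0, -0.165, 0.986, 0.0]
wrist_force: [-0.5, -0.1, -0.1]
finger_gap: -0.0
grip_force: 0.0
```

```bash
python3 - <<'E'
from h import *
import cv2
for i in range(2): p=env.read_camera("top"); 
s=env.get_state(); w=env.read_camera("wrist")
go([.4284,.0085,.0528],[-.9455,-.3257])
for t in("red_cup","blue_cup","holder"): print(t,[np.round(d["centre"],4).tolist() for d in env.landmark_of(t,w)[:1]])
a=w["pixels"][:,:,::-1]; cv2.imwrite("pics/w5.png",a)
E
```

```text
t 10.65 tcp [586.2  62.6 232.6] F [-0.3 -1.1 -0.1] gap -0.0001 j [-0.03  0.34  0.09  1.32 -0.   -0.36]
shift mm [166.5  -0.  180. ] turn [ 0.   -0.01 -0.01]
red_cup [[0.5849, -0.0284, -0.0044]]
blue_cup [[0.4529, 0.1099, -0.0018]]
holder [[0.5064, 0.0314, -0.0025]]
```

View pics/w5.png

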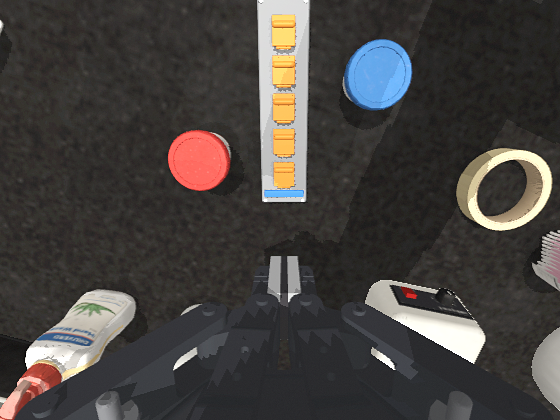

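All five caps look flat: they're lined up at column 284, from row 175 to row 32. The holder and cups haven't moved. To confirm, I'll touch down gently on lid 1's rib, which was swept at the highest height.

```bash
python3 -c "
from h import *
go([.5645,.0555,.056],[-.9455,-.3257])"
```

```text
t 10.80 tcp [586.5  62.5 233.2] F [-0.8 -0.1 -0.3] gap 0.0003 j [-0.03  0.34  0.09  1.32  0.   -0.36]
shift mm [ 23.1   0.6 177.2] turn [ 0.   -0.   -0.01]
```

move_arm --targets '[[[12,0,50],[0,0,0],1],[[23,0.5,105],[0,0,0],1],[[23,0.5,145],[0,0,0],1],[[23,0.5,165],[0,0,0],1],[[23,0.5,170],[0,0,0],1]]'

```text
clock: 11.42
tcp_pos: [0.5639, 0.0556, 0.0618]
orientation: [-0.001, -0.164, 0.986, 0.0]
wrist_force: [1.2, 1.2, -0.2]
finger_gap: -0.0001
grip_force: 0.0
```

move_arm --targets '[[[0,0,0],[0,0,0],1],[[0,0,0],[0,0,0],1],[[0,0,0],[0,0,0],1]]'

```text
clock: 11.8
tcp_pos: [0.5664, 0.0558, 0.064]
orientation: [0.001, -0.165, 0.986, -0.0]
wrist_force: [0.1, 0.1, 0.1]
finger_gap: -0.0003
grip_force: 0.0
```

move_arm --targets '[[[0,0,3],[0,0,0],1],[[0,0,6],[0,0,0],1],[[0,0,9],[0,0,0],1],[[0,0,10.5],[0,0,0],1],[[0,0,10.5],[0,0,0],1]]'

```text
clock: 12.42
tcp_pos: [0.5653, 0.0559, 0.0525]
orientation: [-0.0, -0.165, 0.986, 0.0]
wrist_force: [-1.0, 0.1, 2.3]
finger_gap: -0.0002
grip_force: 1.1
```

move_arm --targets '[[[0,0,0.3],[0,0,0],1],[[0,0,0.3],[0,0,0],1],[[0,0,0.3],[0,0,0],1]]'

```text
clock: 12.8
tcp_pos: [0.5653, 0.0558, 0.0523]
orientation: [-0.0, -0.165, 0.986, 0.0]
wrist_force: [-2.2, 0.0, 5.5]
finger_gap: 0.0001
grip_force: 2.7
```

Contact came at 52.4 mm and was stiff: lid 1 is fully flat and the height reading is right. The other lids were swept at 52.8–53.0 mm, so they are within about 0.03 rad of flat. Now I'll lift clear.

move_arm --targets '[[[0,0,-6],[0,0,0],1],[[0,0,-40],[0,0,0],1],[[0,0,-90],[0,0,0],1],[[-20,0,-150],[0,0,0],1],[[-20,0,-180],[0,0,0],1]]'

```text
clock: 13.42
tcp_pos: [0.587, 0.0626, 0.2359]
orientation: [0.003, -0.165, 0.986, -0.0]
wrist_force: [0.3, 0.3, -0.9]
finger_gap: -0.0001
grip_force: 0.0
```

move_arm --targets '[[[0,0,0],[0,0,0],1],[[0,0,0],[0,0,0],1],[[0,0,0],[0,0,0],1]]'

```text
clock: 13.8
tcp_pos: [0.5836, 0.0623, 0.2304]
orientation: [-0.001, -0.165, 0.986, 0.0]
wrist_force: [0.4, -0.3, 0.9]
finger_gap: 0.0004
grip_force: 0.0
```

```bash
python3 - <<'E'
from h import *
import cv2
w=env.read_camera("wrist"); go([.5645,.0555,.056],[-.9455,-.3257])
cv2.imwrite("pics/w6.png",cv2.resize(w["pixels"][:240,150:430,::-1],None,fx=2.5,fy=2.5,interpolation=cv2.INTER_CUBIC))
E
```

```text
t 13.85 tcp [583.6  62.3 230.5] F [-0.8  0.5 -0.1] gap -0.0003 j [-0.03  0.34  0.08  1.32  0.   -0.36]
shift mm [ 19.8  -0.4 174.6] turn [ 0.01 -0.01 -0.01]
```

View pics/w6.png

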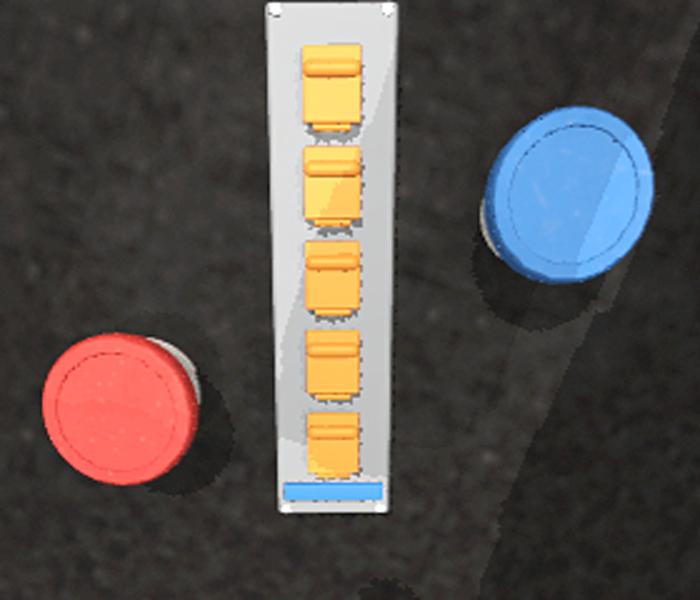

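All five caps lie flat, in one line from (333,445) to (331,85) in the crop. The cups are where they were, and the arm is clear.

```bash
python3 -c "
from workcell import env
print(env.hand_in())"
```

```text
the job is handed in; nothing more can be done
None
```

I folded all five caps shut in order from the blue-bar end and handed the job in at about 14 s, with the holder and cups unmoved and the arm clear. A touch test confirmed lid 1 is fully flat; lids 2–5 look flat and should be within about 0.03 rad, judging by the fingertip height.

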